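# Hold an instrument case in the drilling fixture

## Robot

A 6-joint arm with a two-finger parallel gripper is mounted at the origin on the work surface. World frame = base frame: x ahead of the robot, y to its left, z up, the work surface at z = 0. Lengths are in mm, angles in rad, forces in N, time in s.
With the tool pointing down it reaches from about 250 to 800 mm from the base axis. Payload 3.9 kg.
Tool frame: the origin (TCP) lies midway between the tips of the shut fingers; the grasp point (between the pads) lies 19 mm behind it (r.pinch_z is the distance from the TCP to the grasp point, in mm); z points along the fingers, y is the line along which they close (so a half turn about z gives the same grasp; the last joint's range is limited). The gripper opens to 85 mm and grips with 20 to 120 N. Pads are 22 mm wide; open, the fingers measure 114 mm over their backs; the gripper's body (76 mm by 85 mm) begins 54 mm behind the grasp point. The pads swing forward as they close: fully open they stand 13 mm farther back than shut.
Start: joints at [1.333, 0.26, -0.138, 1.173, 0, 1.571], TCP at [123.668, 510.217, 231.304] pointing down, gripper open.
Joint ranges: [-2.78, 2.78], [-0.83, 1.72], [-1.28, 1.37], [-1.9, 2.12], [-1.57, 1.48], [-3.14, 3.14]. Speed limits (rad/s): [2.57, 2.57, 3.14, 3.14, 3.14, 3.14].

## Interface

Orientations are given as a unit quaternion [x, y, z, w].
In Python, from station import r gives the robot as it stands.
- The arm moves only by the tool arm_command, never from a script. Its arguments are lists of equal length, an entry for each row: "grip": the closure, from -1 (fully open) to 1 (shut); "xyz": the shift along the world's x, y, z in units of 0.15 m (1.0 is 0.15 m), a list of three; "delta_rot": the turn, a rotation vector about the world's x, y, z in units of 90 degrees (1.0 is 90 degrees), a list of three. In form: {"grip": [grip, ...], "xyz": [[tx, ty, tz], ...], "delta_rot": [[rx, ry, rz], ...]}. A call has 1 to 10 rows; each row is the pose to reach, as a shift and turn from the pose commanded when the call began; what a row does not reach only later rows make up. A row lasts 1/12 s, in which the tool goes at most 41.7 mm and 7.16 degrees, less where a joint would pass 70% of its speed; a pose out of reach is approached as far as the arm can. A call with a number of a shift or a turn outside -1 to 1 is refused whole. A call with a gripper value outside its range is refused whole. The fingers move at their own pace and stop on an object; the grip force is fixed at half the most. Time passes only in rows, so rows that repeat a pose let the fingers close. It gives the time, the measured TCP pose, the force, the opening and the grip force at its end, in the units of the state.
- r.get_state(): the state, without advancing time (a new reading comes with each control period).
- r.get_image(name): name is "scene" or "top" or "wrist"; returns (picture, depth): 400x640x3 uint8, blue, green, red; 400x640 float32, mm along the optical axis (not along the pixel's ray), 0 where there is no reading.
- r.camera_model(name): a dict with "intrinsics" (3x3 intrinsics, pixels), "rvec" (rotation vector, rad) and "tvec" (3), from world to camera coordinates, as OpenCV has them; the wrist camera has in their place "T_tool_cam" (4x4, takes a point from camera to tool coordinates, whose origin is the TCP and whose axes are the flange's). Camera axes: x right, y down, z forward; pixel columns grow to the right and rows downward; lengths in mm; the calibration is good to about 2 mm. The wrist camera is an equidistant fisheye: a pixel r from the principal point sees the ray r / f radians off the axis. A picture is of the moment at which its call begins: read the wrist's pose just before it. camera_model takes no time and is no camera call.
- r.finish_job(): hands the job in; it is judged then, once.
Trained networks look in the newest picture that a camera, given by its name, has taken for a name from the list of things; names that differ only in an ending like _2 or _b are one class to them, and where a whole thing is asked for, a point or a joint stands for the part that bears it (a point fixed in the world has none). Each returns a list of dicts, best first, with "conf" (0 to 1); they miss things now and then, are a little off and sometimes report something else, mostly with a low value. They report only what shows in the picture. A call takes as long as a camera call. They do not tell look-alikes from the thing itself.
- r.cut_out(camera, target): "pixels" (400x640 bool, what is visible of it) and "extent" ([left, top, right, bottom] as shares, 0 to 1, of the picture: columns of its width, rows of its height, round what is visible of it).
- r.place_of(camera, target): "at" ([row, column] as shares, 0 to 1, of the picture: columns of its width, rows of its height: a listed point, or the origin of a listed thing).
The state is a dict: "time_s": time; "joints": joint angles; "joint_velocities": joint speeds; "effort": joint torques, N m; "tcp_pos": TCP position; "tcp_rot": TCP orientation; "force": force on the tool from outside, world axes, zero at the start; "torque": the same for the moment, N m; "grip_width": finger opening in mm; "finger_force": force on a finger pad.
Only numpy, scipy, OpenCV 4.12 (cv2) and the standard library are available. Lean on these libraries where they do the work, as an engineer would, in place of code of your own. Each camera call takes 0.05 s, during which the arm holds its last target. There are 200 camera calls.

## Task

Get the small sloping-front instrument case ready for drilling: lay it on the base of the drilling fixture with its upright back towards the fence and its end up against the stop block, then press it home against the fence and down on the base together with one firm diagonal push (roughly 15 N) on its sloping front. Finish while still holding that push, with the case flat, flush with the fence and its end at the stop, and leave the other things on the bench where they are.

Things in the scene. Friction and masses are not known exactly. Their poses are not given: they have to be found in the camera images.
- case_c (a point): Centre of the loose instrument case, 27 mm above its underside. Aluminium, black ends, 54 deep (own x) by 110 long (y) by 54 mm high, about 0.25 kg, upright on the bench. Back (+x) upright, full height. Front (-x) upright for the lowest 24 mm, then slopes back 17 mm over 30 mm of rise to the flat top. Can be gripped low from above across its depth, on front lip and back.
- case_slope (a point): Middle of the sloping front face of the case, on its surface: 18.5 mm in front of (-x) and 12 mm above the centre of the case; same axes as the case. The slope faces forward (-x) and up.
- fixture: Drilling fixture, fixed. Origin: centre of its base's underside, on the bench top. Own +x points to the fence, +y to the stop block, z up. Inner face of fence at x = 60 mm, of stop at y = 85 mm; base top at z = 12 mm. A case that is home has its centre at own x 33, y 30, z 39 mm and its axes along the fixture's.
- fx_base: Smooth brown film-faced plywood base plate of the fixture, 190 mm (x) by 240 mm (y) by 12 mm thick; origin at the centre of its underside, axes as the fixture. The case slides on it and on the fence with a friction coefficient of about 0.25.
- fx_fence: Aluminium fence, an upright bar along the whole +x side of the base, 20 mm (x) by 240 mm (y) by 30 mm high above the base, with two short brass bushes on its outer side; origin at the centre of its underside, axes as the fixture.
- fx_stop: Aluminium stop block at the +y end of the base, 60 mm (x) by 25 mm (y) by 30 mm high above the base, touching the fence; origin at the centre of its underside, axes as the fixture.
- motor: Small brass-coloured motor, 29 mm across, 43 mm high, standing on the bench beyond the work. Bystander. Origin at the centre of its underside.
- spool: Grey spool of solder, 56 mm across, 34 mm high, lying flat on the bench beyond the work. Bystander. Origin at the centre of its underside.
- meter: Yellow and black hand multimeter, 80 by 150 by 35 mm, lying on its back beyond the work. Bystander. Origin at the centre of its underside.
- driver: Screwdriver with a red handle, 160 mm long, lying on the bench at the left of the work. Bystander.
Mind the look-alikes: they are no part of the job. Leave any turquoise look-alike of the part that bears case_c alone.

How it is judged (in metres and radians):
On the way:
1. the case lies flat on the base of the fixture (contact force between case and fx_base above 0.5 N and angle between case_c's own z axis and vertical below 0.08 rad and z of case_c in the frame of fixture below 0.043 m and x of case_c in the frame of fixture above -0.09 m), for 0.2 s.
At the end, for the whole second after the job is handed in: Through the last second the robot pushes the case (over 4 N) onto the fence (over 3 N) and base (over 6 N); it is at rest, flat (0.04 rad, 2 mm), back within 2.5 mm of the fence and parallel to it (0.035 rad), slope away from the fence, end within 4 mm of the stop block (contact force between case and fx_fence above 3 N and contact force between case and fx_base above 6 N and contact force between any of the fingers, the arm and case above 4 N and x of case_c in the frame of fixture between 0.0305 and 0.0355 m and x of case_slope in the frame of fixture below 0.02 m and y of case_c in the frame of fixture between 0.026 and 0.0325 m and z of case_c in the frame of fixture between 0.036 and 0.041 m and angle between case_c's own z axis and vertical below 0.04 rad and angle between the x axis of case_c and the x axis of fixture, either way round below 0.035 rad and linear speed of case below 0.02 m/s); the arm keeps its last pose, push and grip.
It fails at once if another thing on the bench is moved by more than 30 mm (distance of any of motor, spool, meter, driver from where it was at the start of the episode above 0.03 m).
It also fails if it takes over 58 s, if anything falls off the work surface, if the arm or the gripper's body presses on something with over 40 N, if the wrist force passes 120 N, or if a joint passes its speed limit or range.

## Working session

There is one attempt and no reset: what is moved stays moved. The work goes in short steps, Python scripts to look and compute and a tool call to move; the robot and the scene stay as the last step left them, time stands still between calls to the robot, and variables do not carry over. Pictures are saved under pics/ and viewed, at most 10 in all, crops included, and the job is handed in when it is done.

Besides the shell and the picture viewer there is one more tool, called after "Request:" by a JSON object that holds its "fn" and its "kwargs", one argument or row to a line. arm_command: Moves the arm, as the interface text tells. Its arguments: {"type":"object","properties":{"grip":{"type":"array"},"xyz":{"type":"array"},"delta_rot":{"type":"array"}},"required":["grip","xyz","delta_rot"]}

```bash
mkdir -p pics; ls; cat > h.py <<'E'
import numpy as np, cv2
from station import r
def cam(n):
    m=r.camera_model(n); K=np.array(m["intrinsics"],float); R=cv2.Rodrigues(np.array(m["rvec"],float))[0]; t=np.array(m["tvec"],float).ravel()
    return K,R,t
def cloud(n,D):
    K,R,t=cam(n); v,u=np.mgrid[:D.shape[0],:D.shape[1]]
    P=np.stack([(u-K[0,2])/K[0,0]*D,(v-K[1,2])/K[1,1]*D,D],-1)
    return (P-t)@R
E
python3 - <<'E'
from h import *
for n in("top","scene"):
    I,D=r.get_image(n); np.savez(f"{n}0.npz",I=I,D=D); cv2.imwrite(f"pics/{n}0.png",I)
    P=cloud(n,D)
    for k in("case_c","case_slope","fixture","fx_fence","fx_stop"):
        for o in r.place_of(n,k)[:4]:
            a=np.array(o["at"])*[400,640]; i=tuple(np.clip(a.astype(int),0,[399,639])); print(n,k,round(o["conf"],2),a.round(1),P[i].round(0))
print(r.get_state())
E
```

```text
pics
top case_c 0.9 [213.  479.7] [ 530. -380.   53.]
top case_c 0.67 [214.3 427.6] [ 523. -239.   55.]
top case_c 0.65 [268.8 435.4] [ 380. -260.   56.]
top case_slope 0.93 [220.7 422.4] [ 507. -230.   35.]
top case_slope 0.72 [261.3 433.8] [ 398. -260.   35.]
top case_slope 0.65 [212.4 488.5] [ 534. -407.   45.]
top fixture 0.8 [203.2 262.5] [543. 209.  12.]
top fx_fence 0.97 [177.3 255.2] [611. 228.  39.]
top fx_stop 0.51 [194.4 222.4] [561. 314.  44.]
top fx_stop 0.48 [131.6 394.7] [ 753. -152.   36.]
scene case_c 0.95 [297.6 196.3] [ 572. -412.   54.]
scene case_c 0.77 [236.3 189.3] [ 396. -273.   44.]
scene case_c 0.63 [252.4 236.7] [ 544. -261.   54.]
scene case_slope 0.98 [235.5 194.4] [ 394. -256.   35.]
scene case_slope 0.77 [247.1 230.9] [ 518. -253.   52.]
scene case_slope 0.68 [186.2 341.2] [566. 188.  12.]
scene fixture 0.86 [183.  341.6] [558. 202.  13.]
scene fixture 0.47 [153.2 384.2] [579. 466.  11.]
scene fixture 0.17 [165.8 358.6] [562. 304.  32.]
scene fx_fence 0.71 [183.9 359.1] [629. 187.  45.]
scene fx_stop 0.53 [167.8 356.6] [555. 303.  23.]
{'time_s': 0.6, 'joints': array([ 1.33299701e+00,  2.59991905e-01, -1.38120055e-01,  1.17269620e+00,
       -9.45795622e-06,  1.57080672e+00]), 'joint_velocities': array([-4.03610510e-05, -2.19818603e-04,  1.07699910e-03, -1.65684479e-05,
        1.99340263e-04,  1.01166189e-04]), 'effort': array([-4.88555597e-04, -4.05371797e+01,  2.54111660e+01,  1.60710148e-03,
       -1.24420526e-04,  1.26320938e-06]), 'tcp_pos': array([123.66992598, 510.20715804, 231.30095774]), 'tcp_rot': array([ 1.18624866e-01,  9.92939143e-01, -6.43798038e-06,  3.99353282e-06]), 'force': array([-0.08703036, -0.94299516, -0.3309857 ]), 'torque': array([-0.01137854,  0.00775238, -0.03944368]), 'finger_force': 0.0, 'grip_width': 85.39026563476506}
```

View pics/top0.png

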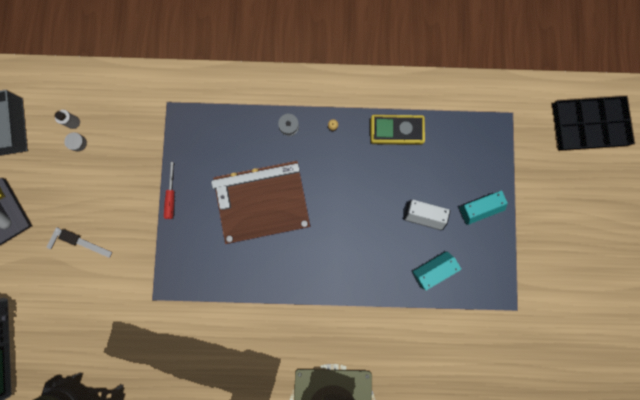

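View pics/scene0.png

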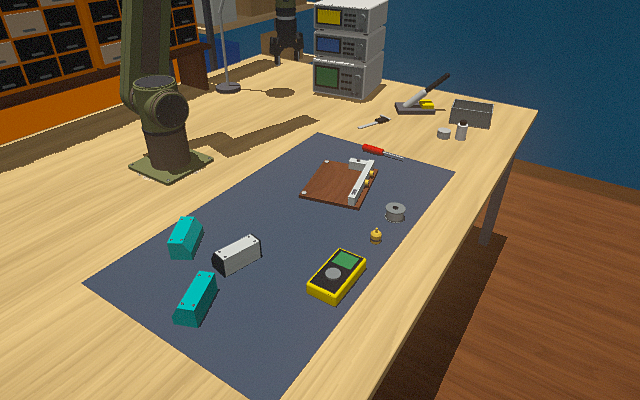

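The bare-aluminium case with black ends is at top (row 214, col 428) and scene (252, 237). The turquoise look-alikes are at top (206, 485) and (270, 437) and must be left alone. The fixture is around top (203, 262), with its fence on the far (+x) side and its stop on the left (+y). Next I'll measure both and check the choice in a close crop.

```bash
python3 - <<'E'
from h import *
z=np.load("top0.npz"); I,D=z["I"],z["D"]; P=cloud("top",D)
cv2.imwrite("pics/crop0.png",cv2.resize(I[185:245,390:520],None,fx=6,fy=6,interpolation=cv2.INTER_CUBIC))
def rect(m,name):
    q=P[m][:,:2].astype(np.float32); c,s,a=cv2.minAreaRect(q); b=cv2.boxPoints((c,s,a)); e=b[1]-b[0]; e2=b[2]-b[1]
    if np.hypot(*e)<np.hypot(*e2): e=e2
    print(name,len(q),np.round(c,1),np.round(s,1),"long axis deg",np.degrees(np.arctan2(e[1],e[0])).round(2),"z",np.median(P[m][:,2]).round(1))
    return q
v,u=np.mgrid[:400,:640]
box=lambda r0,r1,c0,c1:(v>=r0)&(v<r1)&(u>=c0)&(u<c1)
Z=P[...,2]
w=box(190,240,398,456)
# exclude turquoise by sat
S=cv2.cvtColor(I,cv2.COLOR_BGR2HSV)[...,1]
for lo,hi in((10,70),(50,60),(28,48)):
    m=w&(Z>lo)&(Z<hi); rect(m,f"case {lo}-{hi}"); print(P[m].mean(0).round(1))
f=box(150,250,200,320)
m=f&(Z>36)&(Z<48); q=rect(m,"fence+stop")
rect(f&(Z>7),"fixture")
m2=m&box(150,188,200,320); 
# fence line by robust fit of upper part
rect(f&(Z>7)&(Z<17),"base")
# fence outer edge: per column topmost fence px
pts=[]
for c in range(222,296,2):
    rr=np.where(m[:,c])[0]
    if len(rr): pts.append(P[rr[0],c,:2])
pts=np.array(pts); l=cv2.fitLine(pts.astype(np.float32),cv2.DIST_HUBER,0,.01,.01).ravel(); print("fence outer",l, np.degrees(np.arctan2(l[1],l[0])))
K,R,t=cam("top"); print("mm/px",D[210,300]/K[0,0], "cam pos",(-R.T@t).round(0))
E
```

```text
case 10-70 935 [ 523.  -243.3] [111.8  55. ] long axis deg 76.3 z 51.5
[ 522.3 -240.1   46.3]
case 50-60 546 [ 529.7 -244.2] [110.3  41.1] long axis deg 76.74 z 53.4
[ 530.3 -244.2   53.6]
case 28-48 226 [ 522.6 -242.4] [112.5  52.1] long axis deg 73.13 z 38.9
[ 509.1 -235.9   38.6]
fence+stop 853 [600.9 221.5] [ 83.  236.9] long axis deg -69.18 z 41.1
fixture 5718 [555.4 217.7] [278.9 318.6] long axis deg -86.6 z 12.0
base 4582 [552.3 219.7] [273.1 320.9] long axis deg -88.72 z 11.3
fence outer [ 2.2960472e-01 -9.7328395e-01  6.2712933e+02  2.1695430e+02] -76.7262
mm/px 2.774436132528229 cam pos [ 426.   50. 1263.]
```

View pics/crop0.png

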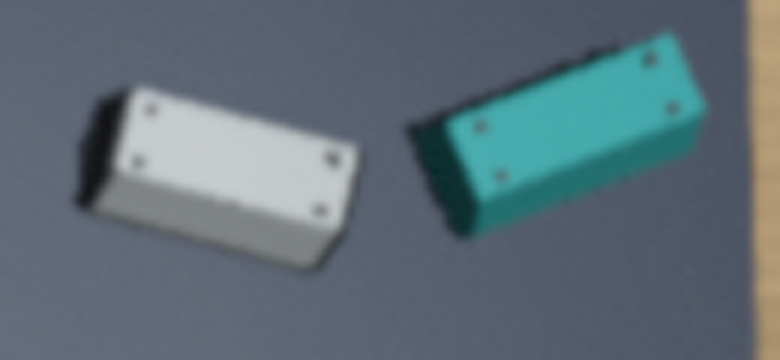

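The crop shows the bare-aluminium case, black end at the left, with its slope facing the robot (lower side). Estimates: case centre about (523, -243), yaw -13.5°; fixture yaw about +13.3°. Moving above the case.

Request:
{"fn": "arm_command", "kwargs": {
  "grip": [-1, -1, -1, -1, -1],
  "xyz": [
    [0.532, -1, 0],
    [0.532, -1, 0],
    [0.532, -1, 0],
    [0.532, -1, 0],
    [0.532, -1, 0]
  ],
  "delta_rot": [
    [0, 0, -0.2],
    [0, 0, -0.2],
    [0, 0, -0.2],
    [0, 0, -0.2],
    [0, 0, -0.2]
  ]
}}

```text
time_s: 1.02
tcp_pos: [204.5, 354.1, 231.2]
tcp_rot: [0.275, 0.961, -0.002, 0.001]
force: [-1.2, 0.1, 0.3]
grip_width: 85.4
finger_force: 0.0
```

Request:
{"fn": "arm_command", "kwargs": {
  "grip": [-1, -1, -1, -1, -1],
  "xyz": [
    [0.532, -1, 0],
    [0.532, -1, 0],
    [0.532, -1, 0],
    [0.532, -1, 0],
    [0.532, -1, 0]
  ],
  "delta_rot": [
    [0, 0, -0.2],
    [0, 0, -0.2],
    [0, 0, -0.2],
    [0, 0, -0.2],
    [0, 0, -0.2]
  ]
}}

```text
time_s: 1.43
tcp_pos: [285.3, 205.2, 231.5]
tcp_rot: [0.424, 0.906, -0.001, 0.001]
force: [-0.9, 0.6, 0.7]
grip_width: 85.4
finger_force: 0.0
```

Request:
{"fn": "arm_command", "kwargs": {
  "grip": [-1, -1, -1, -1, -1],
  "xyz": [
    [0.532, -1, 0],
    [0.532, -1, 0],
    [0.532, -1, 0],
    [0.532, -1, 0],
    [0.532, -1, 0]
  ],
  "delta_rot": [
    [0, 0, -0.2],
    [0, 0, -0.2],
    [0, 0, -0.2],
    [0, 0, -0.2],
    [0, 0, -0.2]
  ]
}}

```text
time_s: 1.85
tcp_pos: [366.5, 55.5, 231.8]
tcp_rot: [0.56, 0.828, -0.0, 0.002]
force: [0.1, -0.4, 0.4]
grip_width: 85.4
finger_force: 0.0
```

Request:
{"fn": "arm_command", "kwargs": {
  "grip": [-1, -1, -1, -1, -1],
  "xyz": [
    [0.532, -1, 0],
    [0.532, -1, 0],
    [0.532, -1, 0],
    [0.532, -1, 0],
    [0.532, -1, 0]
  ],
  "delta_rot": [
    [0, 0, -0.2],
    [0, 0, -0.2],
    [0, 0, -0.2],
    [0, 0, -0.2],
    [0, 0, -0.2]
  ]
}}

```text
time_s: 2.27
tcp_pos: [447.1, -94.2, 231.3]
tcp_rot: [0.681, 0.732, 0.0, 0.002]
force: [0.1, 0.0, 0.5]
grip_width: 85.4
finger_force: 0.0
```

Request:
{"fn": "arm_command", "kwargs": {
  "grip": [-1, -1, -1, -1, -1, -1, -1],
  "xyz": [
    [0.532, -1, -0.3],
    [0.532, -1, -0.3],
    [0.532, -1, -0.3],
    [0.532, -1, -0.3],
    [0.532, -1, -0.3],
    [0.532, -1, -0.3],
    [0.532, -1, -0.3]
  ],
  "delta_rot": [
    [0, 0, -0.2],
    [0, 0, -0.2],
    [0, 0, -0.2],
    [0, 0, -0.2],
    [0, 0, -0.2],
    [0, 0, -0.2],
    [0, 0, -0.2]
  ]
}}

```text
time_s: 2.85
tcp_pos: [522.5, -238.6, 185.7]
tcp_rot: [0.786, 0.618, -0.0, -0.001]
force: [0.2, 1.3, 0.8]
grip_width: 85.5
finger_force: 0.0
```

```bash
cat >> h.py <<'E'
from scipy.spatial.transform import Rotation as Ro
def wcloud(save=None):
    s=r.get_state(); I,D=r.get_image("wrist"); m=r.camera_model("wrist"); K=np.array(m["intrinsics"]); T=np.array(m["T_tool_cam"])
    v,u=np.mgrid[:400,:640]; x=(u-K[0,2])/K[0,0]; y=(v-K[1,2])/K[1,1]; th=np.hypot(x,y); k=np.tan(np.minimum(th,1.5))/np.maximum(th,1e-9)
    P=np.stack([x*k*D,y*k*D,D],-1)@T[:3,:3].T+T[:3,3]
    P=P@Ro.from_quat(s["tcp_rot"]).as_matrix().T+s["tcp_pos"]
    P[(D<=0)|(th>1.3)]=np.nan
    if save: cv2.imwrite(save,I)
    return s,I,P
def rect(q,name):
    q=np.asarray(q,np.float32); c,s,a=cv2.minAreaRect(q[:,:2].copy()); b=cv2.boxPoints((c,s,a)); e=b[1]-b[0]; e2=b[2]-b[1]
    if np.hypot(*e)<np.hypot(*e2): e=e2
    print(name,len(q),np.round(c,1),np.round(s,1),"long deg",np.degrees(np.arctan2(e[1],e[0])).round(2),"z",np.median(q[:,2]).round(1))
E
python3 - <<'E'
from h import *
s,I,P=wcloud("pics/w1.png"); np.savez("w1.npz",I=I,P=P)
near=np.hypot(P[...,0]-523,P[...,1]+243)<75
for lo,hi in((-5,5),(6,70),(50,58),(28,50)):
    m=near&(P[...,2]>lo)&(P[...,2]<hi); print(m.sum()); 
    if m.sum()>5: rect(P[m],(lo,hi))
E
```

```text
7810
(-5, 5) 7810 [ 523.6 -239.9] [143.1 149.8] long deg -10.43 z 0.5
6425
(6, 70) 6425 [ 522.7 -243.6] [111.6  54.9] long deg 76.27 z 53.3
4753
(50, 58) 4753 [ 529.3 -245.3] [111.3  40.6] long deg 76.56 z 53.7
1322
(28, 50) 1322 [ 522.9 -243.3] [111.1  51.7] long deg 75.3 z 39.6
```

View pics/w1.png

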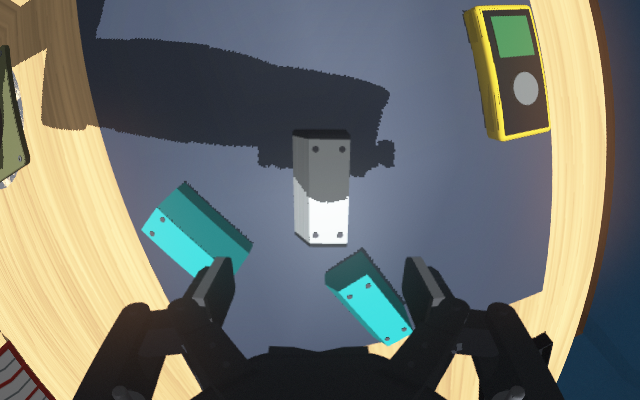

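The wrist view shows the case at (320, 190), agreeing with the top estimate: (522.8, -243.5), yaw -13.5°. The gripper is aligned across its depth, so I'm descending.

Request:
{"fn": "arm_command", "kwargs": {
  "grip": [-1, -1, -1, -1, -1, -1],
  "xyz": [
    [0.003, -0.033, 0],
    [0.003, -0.033, -0.2],
    [0.003, -0.033, -0.4],
    [0.003, -0.033, -0.6],
    [0.003, -0.033, -0.8],
    [0.003, -0.033, -0.8]
  ],
  "delta_rot": [
    [0, 0, 0],
    [0, 0, 0],
    [0, 0, 0],
    [0, 0, 0],
    [0, 0, 0],
    [0, 0, 0]
  ]
}}

```text
time_s: 3.4
tcp_pos: [518.7, -241.6, 61.8]
tcp_rot: [0.786, 0.619, -0.002, -0.004]
force: [-1.4, -0.8, -0.6]
grip_width: 85.3
finger_force: 0.0
```

Request:
{"fn": "arm_command", "kwargs": {
  "grip": [-1, -1, -1, -1, -1],
  "xyz": [
    [0, 0, -0.15],
    [0, 0, -0.3],
    [0, 0, -0.435],
    [0, 0, -0.435],
    [0, 0, -0.435]
  ],
  "delta_rot": [
    [0, 0, 0],
    [0, 0, 0],
    [0, 0, 0],
    [0, 0, 0],
    [0, 0, 0]
  ]
}}

```text
time_s: 3.82
tcp_pos: [523.0, -244.1, 2.1]
tcp_rot: [0.786, 0.619, -0.0, -0.0]
force: [0.7, -0.0, -0.2]
grip_width: 85.5
finger_force: 0.0
```

Request:
{"fn": "arm_command", "kwargs": {
  "grip": [0, 0.6, 1, 1, 1, 1, 1, 1, 1, 1],
  "xyz": [
    [0, 0, -0.01],
    [0, 0, -0.01],
    [0, 0, -0.01],
    [0, 0, -0.01],
    [0, 0, -0.01],
    [0, 0, -0.01],
    [0, 0, -0.01],
    [0, 0, -0.01],
    [0, 0, -0.01],
    [0, 0, -0.01]
  ],
  "delta_rot": [
    [0, 0, 0],
    [0, 0, 0],
    [0, 0, 0],
    [0, 0, 0],
    [0, 0, 0],
    [0, 0, 0],
    [0, 0, 0],
    [0, 0, 0],
    [0, 0, 0],
    [0, 0, 0]
  ]
}}

```text
time_s: 4.65
tcp_pos: [524.3, -245.2, 1.7]
tcp_rot: [0.786, 0.618, 0.001, 0.001]
force: [-0.1, 1.2, 7.3]
grip_width: 53.5
finger_force: 60.7
```

Request:
{"fn": "arm_command", "kwargs": {
  "grip": [1, 1, 1, 1, 1, 1, 1],
  "xyz": [
    [0, 0, 0.15],
    [0, 0, 0.4],
    [0, 0, 0.7],
    [0, 0, 0.95],
    [0, 0, 0.95],
    [0, 0, 0.95],
    [0, 0, 0.95]
  ],
  "delta_rot": [
    [0, 0, 0],
    [0, 0, 0],
    [0, 0, 0],
    [0, 0, 0],
    [0, 0, 0],
    [0, 0, 0],
    [0, 0, 0]
  ]
}}

```text
time_s: 5.23
tcp_pos: [522.8, -244.6, 142.2]
tcp_rot: [0.786, 0.618, 0.0, 0.0]
force: [-0.1, 0.4, -3.1]
grip_width: 52.7
finger_force: 60.9
```

Request:
{"fn": "arm_command", "kwargs": {
  "grip": [1, 1, 1, 1, 1],
  "xyz": [
    [0, 0.2, 0],
    [0, 0.45, 0],
    [0, 0.7, 0],
    [0, 0.95, 0],
    [0, 1, 0]
  ],
  "delta_rot": [
    [0, 0, 0.05],
    [0, 0, 0.1],
    [0, 0, 0.1],
    [0, 0, 0.1],
    [0, 0, 0.1]
  ]
}}

```text
time_s: 5.65
tcp_pos: [520.2, -89.5, 139.6]
tcp_rot: [0.734, 0.68, -0.001, -0.004]
force: [-0.3, -0.7, -2.3]
grip_width: 53.2
finger_force: 60.8
```

Request:
{"fn": "arm_command", "kwargs": {
  "grip": [1, 1, 1, 1, 1],
  "xyz": [
    [0, 0.2, 0],
    [0, 0.45, 0],
    [0, 0.7, 0],
    [0, 0.95, 0],
    [0, 1, 0]
  ],
  "delta_rot": [
    [0, 0, 0.05],
    [0, 0, 0.1],
    [0, 0, 0.1],
    [0, 0, 0.1],
    [0, 0, 0.1]
  ]
}}

```text
time_s: 6.07
tcp_pos: [521.3, 59.9, 140.1]
tcp_rot: [0.678, 0.735, -0.0, -0.002]
force: [0.5, -0.1, -1.9]
grip_width: 53.0
finger_force: 60.8
```

Request:
{"fn": "arm_command", "kwargs": {
  "grip": [1, 1, 1, 1, 1, 1, 1, 1],
  "xyz": [
    [-0.1, 0.2, 0],
    [-0.1, 0.45, 0],
    [-0.1, 0.7, 0],
    [-0.1, 0.9, 0],
    [-0.1, 0.9, 0],
    [-0.1, 0.9, 0],
    [-0.1, 0.9, 0],
    [-0.1, 0.9, 0]
  ],
  "delta_rot": [
    [0, 0, 0.05],
    [0, 0, 0.098],
    [0, 0, 0.098],
    [0, 0, 0.098],
    [0, 0, 0.098],
    [0, 0, 0.098],
    [0, 0, 0.098],
    [0, 0, 0.098]
  ]
}}

```text
time_s: 6.73
tcp_pos: [507.3, 188.8, 141.0]
tcp_rot: [0.622, 0.783, -0.001, -0.0]
force: [0.7, -0.3, -2.5]
grip_width: 53.2
finger_force: 60.8
```

```bash
python3 - <<'E'
from h import *
s,I,P=wcloud("pics/w2.png"); np.savez("w2.npz",I=I,P=P)
print(s["tcp_pos"],s["tcp_rot"],s["force"])
T=cloud("top",np.load("top0.npz")["D"])
a=np.radians(13.3); ex=np.array([np.cos(a),np.sin(a)]); ey=np.array([-ex[1],ex[0]]); o=np.array([546.4,210.])
for nm,Q in(("top",T),("wrist",P)):
    Q=Q.reshape(-1,3); Q=Q[np.isfinite(Q).all(1)]; d=Q[:,:2]-o; L=np.c_[d@ex,d@ey,Q[:,2]]
    f=L[(abs(L[:,0])<115)&(abs(L[:,1])<140)]
    b=f[(f[:,2]>8)&(f[:,2]<16)]; t=f[(f[:,2]>38)&(f[:,2]<46)]
    print(nm,"base z",np.median(b[:,2]).round(1),"n",len(b),"x",np.percentile(b[:,0],[.5,99]).round(1),"y",np.percentile(b[:,1],[.5,99.5]).round(1))
    fe=t[t[:,0]>55]
    for y0 in range(-110,70,40):
        g=fe[(fe[:,1]>y0)&(fe[:,1]<y0+40)]; print("  fence",y0,len(g),np.percentile(g[:,0],[2,98]).round(1) if len(g)>5 else"", np.median(g[:,2]).round(1) if len(g) else "")
    st=t[(t[:,0]<50)&(t[:,1]>60)]
    if len(st)>5: print("  stop",len(st),"x",np.percentile(st[:,0],[1,99]).round(1),"y",np.percentile(st[:,1],[2,98]).round(1),np.median(st[:,2]))
    print("  fence y",np.percentile(fe[:,1],[.5,99.5]).round(1))
E
```

```text
[507.29851718 188.75309657 141.03548349] [ 6.21693391e-01  7.83259487e-01 -1.29422382e-03 -4.76908560e-04] [ 0.72177537 -0.25222998 -2.46108851]
top base z 11.5 n 4222 x [-92.6  94.7] y [-118.   119.6]
  fence -110 95 [61.6 81.1] 41.1
  fence -70 104 [61.6 81.2] 41.4
  fence -30 95 [61.8 81.5] 40.9
  fence 10 91 [62.  80.9] 41.1
  fence 50 100 [58.9 81.4] 41.3
  stop 145 x [ 1.8 49.4] y [ 86.1 110.4] 41.804722473546434
  fence y [-117.  119.]
wrist base z 11.7 n 20382 x [-92.6  61.3] y [-103.1  120.4]
  fence -110 676 [60.7 80.3] 41.7
  fence -70 805 [60.8 80.5] 41.7
  fence -30 919 [61.1 80. ] 41.7
  fence 10 1026 [61.  80.4] 41.7
  fence 50 1096 [59.  80.6] 41.6
  stop 1708 x [ 1.4 49.6] y [ 86.3 110.5] 41.67262080047131
  fence y [-115.5  119.4]
```

View pics/w2.png

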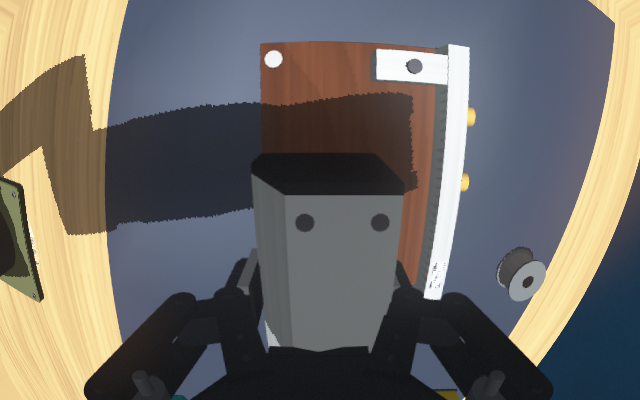

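The wrist view shows the fixture clear of the case, with the fence at col 455 and the stop at (65, 410). Refined fixture origin: (547, 211), yaw 13.3°. I'm placing the case at fixture (4, 24).

Request:
{"fn": "arm_command", "kwargs": {
  "grip": [1, 1, 1, 1, 1, 1, 1, 1, 1],
  "xyz": [
    [0.128, 0.15, 0],
    [0.256, 0.303, 0],
    [0.256, 0.303, -0.2],
    [0.256, 0.303, -0.4],
    [0.256, 0.303, -0.6],
    [0.256, 0.303, -0.75],
    [0.256, 0.303, -0.773],
    [0.256, 0.303, -0.773],
    [0.256, 0.303, -0.773]
  ],
  "delta_rot": [
    [0, 0, 0.002],
    [0, 0, 0.002],
    [0, 0, 0.002],
    [0, 0, 0.002],
    [0, 0, 0.002],
    [0, 0, 0.002],
    [0, 0, 0.002],
    [0, 0, 0.002],
    [0, 0, 0.002]
  ]
}}

```text
time_s: 7.53
tcp_pos: [547.3, 235.2, 27.0]
tcp_rot: [0.62, 0.784, 0.0, 0.0]
force: [-0.2, 0.3, -2.2]
grip_width: 53.4
finger_force: 60.7
```

Request:
{"fn": "arm_command", "kwargs": {
  "grip": [1, 1, 1, 1, 1],
  "xyz": [
    [0, 0, -0.02],
    [0, 0, -0.04],
    [0, 0, -0.06],
    [0, 0, -0.07],
    [0, 0, -0.07]
  ],
  "delta_rot": [
    [0, 0, 0],
    [0, 0, 0],
    [0, 0, 0],
    [0, 0, 0],
    [0, 0, 0]
  ]
}}

```text
time_s: 7.95
tcp_pos: [546.4, 235.7, 15.6]
tcp_rot: [0.62, 0.785, -0.0, -0.0]
force: [0.2, 0.1, -2.4]
grip_width: 52.9
finger_force: 60.7
```

Request:
{"fn": "arm_command", "kwargs": {
  "grip": [1, 1, 1, 1],
  "xyz": [
    [0, 0, -0.007],
    [0, 0, -0.014],
    [0, 0, -0.014],
    [0, 0, -0.014]
  ],
  "delta_rot": [
    [0, 0, 0],
    [0, 0, 0],
    [0, 0, 0],
    [0, 0, 0]
  ]
}}

```text
time_s: 8.28
tcp_pos: [546.7, 235.9, 13.7]
tcp_rot: [0.62, 0.785, 0.0, 0.0]
force: [-0.2, -0.0, -0.5]
grip_width: 52.8
finger_force: 61.0
```

Request:
{"fn": "arm_command", "kwargs": {
  "grip": [1, 1, 1, 1, 1],
  "xyz": [
    [-0.003, 0.01, 0],
    [-0.005, 0.02, 0],
    [-0.006, 0.026, 0],
    [-0.006, 0.026, 0],
    [-0.006, 0.026, 0]
  ],
  "delta_rot": [
    [0, 0, 0],
    [0, 0, 0],
    [0, 0, 0],
    [0, 0, 0],
    [0, 0, 0]
  ]
}}

```text
time_s: 8.7
tcp_pos: [545.8, 239.9, 13.7]
tcp_rot: [0.62, 0.785, 0.0, -0.0]
force: [0.2, -0.3, 0.7]
grip_width: 53.2
finger_force: 61.2
```

Request:
{"fn": "arm_command", "kwargs": {
  "grip": [1, 1, 1, 1],
  "xyz": [
    [-0.002, 0.006, 0],
    [-0.003, 0.012, 0],
    [-0.003, 0.012, 0],
    [-0.003, 0.012, 0]
  ],
  "delta_rot": [
    [0, 0, 0],
    [0, 0, 0],
    [0, 0, 0],
    [0, 0, 0]
  ]
}}

```text
time_s: 9.03
tcp_pos: [545.6, 240.3, 13.7]
tcp_rot: [0.62, 0.784, -0.001, 0.001]
force: [2.4, -4.3, 3.3]
grip_width: 52.9
finger_force: 61.5
```

The end is at the stop, with about 4 N of contact. Releasing and rising.

Request:
{"fn": "arm_command", "kwargs": {
  "grip": [0.1, -0.2, -0.5, -0.5, -0.5, -0.5],
  "xyz": [
    [0, 0, 0],
    [0, 0, 0],
    [0, 0, 0],
    [0, 0, 0],
    [0, 0, 0],
    [0, 0, 0]
  ],
  "delta_rot": [
    [0, 0, 0],
    [0, 0, 0],
    [0, 0, 0],
    [0, 0, 0],
    [0, 0, 0],
    [0, 0, 0]
  ]
}}

```text
time_s: 9.53
tcp_pos: [545.1, 241.9, 13.5]
tcp_rot: [0.62, 0.785, 0.0, -0.0]
force: [0.5, -0.6, -0.4]
grip_width: 64.4
finger_force: 0.0
```

Request:
{"fn": "arm_command", "kwargs": {
  "grip": [-0.5, -0.5, -0.5, -0.5, -0.5, -0.5, -0.5, -0.5],
  "xyz": [
    [0, 0, 0.1],
    [0, 0, 0.25],
    [0, 0, 0.5],
    [0, 0, 0.75],
    [0, 0, 0.9],
    [0, 0, 0.9],
    [0, 0, 0.9],
    [0, 0, 0.9]
  ],
  "delta_rot": [
    [0, 0, 0],
    [0, 0, 0],
    [0, 0, 0],
    [0, 0, 0],
    [0, 0, 0],
    [0, 0, 0],
    [0, 0, 0],
    [0, 0, 0]
  ]
}}

```text
time_s: 10.2
tcp_pos: [544.6, 241.4, 147.8]
tcp_rot: [0.62, 0.785, -0.0, -0.0]
force: [0.0, -0.0, 0.3]
grip_width: 64.4
finger_force: 0.0
```

```bash
python3 - <<'E'
from h import *
s,I,P=wcloud("pics/w3.png")
print(s["tcp_pos"],s["tcp_rot"],s["grip_width"])
a=np.radians(13.3); ex=np.array([np.cos(a),np.sin(a)]); ey=np.array([-ex[1],ex[0]]); o=np.array([547,211.2])
Q=P.reshape(-1,3); Q=Q[np.isfinite(Q).all(1)]; d=Q[:,:2]-o; L=np.c_[d@ex,d@ey,Q[:,2]]
f=L[(L[:,0]>-40)&(L[:,0]<55)&(L[:,1]>-60)&(L[:,1]<86)]
rect(f[(f[:,2]>62)&(f[:,2]<72)],"top face (fixture frame)")
st=f[(f[:,2]>38)&(f[:,2]<46)&(f[:,1]>70)]
g=L[(abs(L[:,2]-42)<3)&(L[:,0]>55)&(L[:,0]<90)&(abs(L[:,1])<80)]; print("fence",np.percentile(g[:,0],[2,98]))
E
```

```text
[544.57726412 241.44260505 147.83669161] [ 6.19825584e-01  7.84739436e-01 -3.62902124e-04 -3.63411208e-04] 64.41144984497106
top face (fixture frame) 6716 [12.4 30.1] [ 40.1 110.8] long deg -89.96 z 65.7
fence [60.39431203 79.6125157 ]
```

View pics/w3.png

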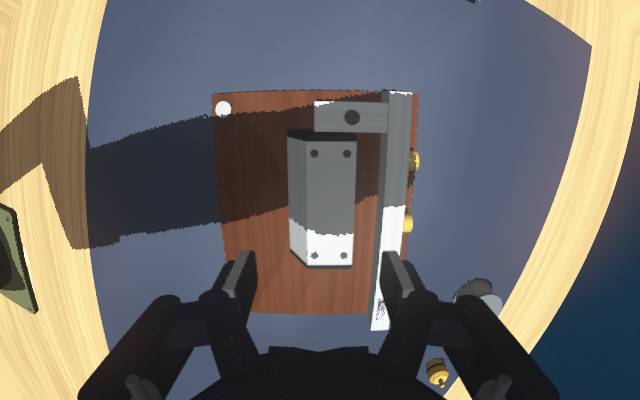

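The case is parallel to the fence and its end is at the stop (fixture y = 30.1). Next: shut the fingers, back off, and tilt the tool about 55° so that it faces the slope.

Request:
{"fn": "arm_command", "kwargs": {
  "grip": [1, 1, 1, 1, 1, 1, 1, 1, 1, 1],
  "xyz": [
    [-0.387, -0.091, -0.12],
    [-0.387, -0.091, -0.12],
    [-0.387, -0.091, -0.12],
    [-0.387, -0.091, -0.12],
    [-0.387, -0.091, -0.12],
    [-0.387, -0.091, -0.12],
    [-0.387, -0.091, -0.12],
    [-0.387, -0.091, -0.12],
    [-0.387, -0.091, -0.12],
    [-0.387, -0.091, -0.12]
  ],
  "delta_rot": [
    [0.0141, -0.0595, 0],
    [0.0281, -0.1189, 0],
    [0.0422, -0.1784, 0],
    [0.0562, -0.2378, 0],
    [0.0703, -0.2973, 0],
    [0.0843, -0.3567, 0],
    [0.0984, -0.4162, 0],
    [0.1265, -0.535, 0],
    [0.1405, -0.5945, 0],
    [0.1405, -0.5945, 0]
  ]
}}

```text
time_s: 11.08
tcp_pos: [488.8, 229.6, 130.2]
tcp_rot: [0.558, 0.708, 0.338, 0.271]
force: [0.3, -0.5, -1.3]
grip_width: -0.1
finger_force: 0.0
```

```bash
cat >> h.py <<'E'
a=np.radians(13.3); ex=np.array([np.cos(a),np.sin(a),0]); ey=np.array([-ex[1],ex[0],0]); o=np.array([547,211.2,0])
def st():
    s=r.get_state(); p=s["tcp_pos"]-o; M=Ro.from_quat(s["tcp_rot"]).as_matrix(); F=s["force"]
    print("t",s["time_s"],"tcp fx",(p@ex).round(1),(p@ey).round(1),p[2].round(1),"axis",(M[:,2]@ex).round(3),(M[:,2]@ey).round(3),M[2,2].round(3),"F fx",(F@ex).round(1),(F@ey).round(1),F[2].round(1),"q",s["joints"].round(2))
E
python3 -c "from h import *; st()"
```

```text
t 11.0833 tcp fx -52.5 31.3 130.2 axis 0.781 -0.003 -0.624 F fx 0.2 -0.6 -1.3 q [ 0.62  0.15 -1.25 -0.69 -0.3   1.81]
```

Request:
{"fn": "arm_command", "kwargs": {
  "grip": [1, 1, 1, 1, 1, 1],
  "xyz": [
    [0.04, 0.009, -0.15],
    [0.04, 0.009, -0.3],
    [0.04, 0.009, -0.45],
    [0.04, 0.009, -0.53],
    [0.04, 0.009, -0.53],
    [0.04, 0.009, -0.53]
  ],
  "delta_rot": [
    [0, 0, 0],
    [0, 0, 0],
    [0, 0, 0],
    [0, 0, 0],
    [0, 0, 0],
    [0, 0, 0]
  ]
}}

```text
time_s: 11.58
tcp_pos: [509.4, 242.8, 59.2]
tcp_rot: [0.563, 0.71, 0.328, 0.267]
force: [-0.1, -0.2, 0.5]
grip_width: 0.1
finger_force: 0.0
```

```bash
python3 -c "from h import *; st()"
```

```text
t 11.5833 tcp fx -29.3 39.4 59.2 axis 0.767 -0.011 -0.642 F fx -0.1 -0.2 0.5 q [ 0.61  0.42 -1.28 -0.97 -0.3   1.82]
```

Request:
{"fn": "arm_command", "kwargs": {
  "grip": [1, 1, 1, 1, 1],
  "xyz": [
    [0, 0, 0],
    [0, 0, 0],
    [0, 0, 0],
    [0, 0, 0],
    [0, 0, 0]
  ],
  "delta_rot": [
    [-0.016, 0.065, 0],
    [-0.031, 0.13, 0],
    [-0.031, 0.13, 0],
    [-0.031, 0.13, 0],
    [-0.031, 0.13, 0]
  ]
}}

```text
time_s: 12.0
tcp_pos: [512.4, 244.2, 64.7]
tcp_rot: [0.586, 0.74, 0.256, 0.209]
force: [0.5, 0.2, -0.3]
grip_width: 0.1
finger_force: 0.0
```

```bash
python3 -c "from h import *; st()"
```

```text
t 12.0 tcp fx -26.1 40.1 64.7 axis 0.624 -0.01 -0.782 F fx 0.6 0.0 -0.3 q [ 0.57  0.25 -1.05 -0.37 -0.21  1.83]
```

Request:
{"fn": "arm_command", "kwargs": {
  "grip": [1, 1, 1, 1, 1],
  "xyz": [
    [-0.051, -0.074, 0],
    [-0.051, -0.074, -0.08],
    [-0.051, -0.074, -0.15],
    [-0.051, -0.074, -0.15],
    [-0.051, -0.074, -0.15]
  ],
  "delta_rot": [
    [0.0164, -0.069, 0],
    [0.0164, -0.069, 0],
    [0.0164, -0.069, 0],
    [0.0164, -0.069, 0],
    [0.0164, -0.069, 0]
  ]
}}

```text
time_s: 12.42
tcp_pos: [501.3, 231.5, 37.6]
tcp_rot: [0.574, 0.726, 0.293, 0.24]
force: [-0.1, 0.6, 0.0]
grip_width: 0.1
finger_force: 0.0
```

```bash
python3 -c "from h import *; st()"
```

```text
t 12.4167 tcp fx -39.8 30.3 37.6 axis 0.701 -0.011 -0.713 F fx 0.0 0.7 0.0 q [ 0.58  0.39 -1.24 -0.8  -0.25  1.82]
```

Request:
{"fn": "arm_command", "kwargs": {
  "grip": [1, 1, 1, 1, 1],
  "xyz": [
    [0.03, 0.007, 0.027],
    [0.06, 0.014, 0.027],
    [0.097, 0.023, 0.027],
    [0.097, 0.023, 0.027],
    [0.097, 0.023, 0.027]
  ],
  "delta_rot": [
    [0, 0, 0],
    [0, 0, 0],
    [0, 0, 0],
    [0, 0, 0],
    [0, 0, 0]
  ]
}}

```text
time_s: 12.83
tcp_pos: [518.4, 236.3, 43.7]
tcp_rot: [0.574, 0.725, 0.295, 0.24]
force: [-0.3, -0.2, -0.7]
grip_width: 0.3
finger_force: 0.0
```

Request:
{"fn": "arm_command", "kwargs": {
  "grip": [1, 1, 1, 1, 1, 1, 1],
  "xyz": [
    [0.02, 0.005, 0],
    [0.04, 0.01, 0],
    [0.06, 0.015, 0],
    [0.08, 0.02, 0],
    [0.097, 0.024, 0],
    [0.097, 0.024, 0],
    [0.097, 0.024, 0]
  ],
  "delta_rot": [
    [0, 0, 0],
    [0, 0, 0],
    [0, 0, 0],
    [0, 0, 0],
    [0, 0, 0],
    [0, 0, 0],
    [0, 0, 0]
  ]
}}

```text
time_s: 13.42
tcp_pos: [532.3, 239.6, 42.8]
tcp_rot: [0.574, 0.725, 0.295, 0.24]
force: [0.2, -0.1, 0.5]
grip_width: 0.2
finger_force: 0.0
```

```bash
python3 - <<'E'
from h import *
st()
s,I,P=wcloud("pics/w4.png")
E
```

```text
t 13.4167 tcp fx -7.8 31.0 42.8 axis 0.703 -0.011 -0.711 F fx 0.2 -0.2 0.5 q [ 0.55  0.39 -1.16 -0.73 -0.23  1.8 ]
```

View pics/w4.png

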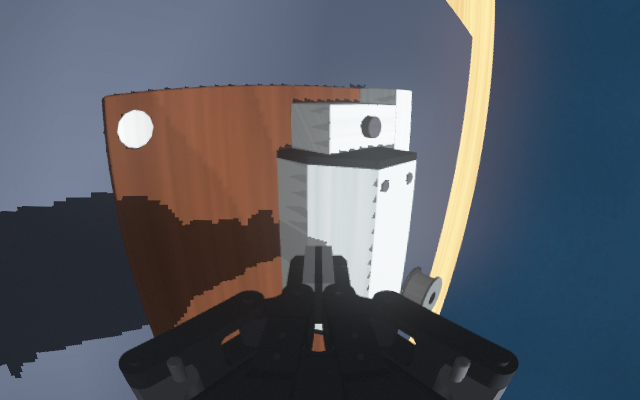

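The tip is at the slope (row 250, col 320) and the case's end is still at the stop. I'll keep advancing towards the fence.

Request:
{"fn": "arm_command", "kwargs": {
  "grip": [1, 1, 1, 1, 1, 1],
  "xyz": [
    [0.015, 0.004, 0],
    [0.03, 0.008, 0],
    [0.045, 0.012, 0],
    [0.06, 0.015, 0],
    [0.06, 0.015, 0],
    [0.06, 0.015, 0]
  ],
  "delta_rot": [
    [0, 0, 0],
    [0, 0, 0],
    [0, 0, 0],
    [0, 0, 0],
    [0, 0, 0],
    [0, 0, 0]
  ]
}}

```text
time_s: 13.97
tcp_pos: [541.3, 241.9, 42.9]
tcp_rot: [0.574, 0.725, 0.295, 0.24]
force: [-0.1, -0.1, 0.3]
grip_width: 0.1
finger_force: 0.0
```

```bash
cat >> h.py <<'E'
def case():
    s,I,P=wcloud(); Q=P.reshape(-1,3); Q=Q[np.isfinite(Q).all(1)]-o; L=np.c_[Q@ex,Q@ey,Q[:,2]]
    g=L[(abs(L[:,2]-65.7)<1.5)&(L[:,0]>-20)&(L[:,0]<75)&(L[:,1]>-40)&(L[:,1]<90)]
    for y0 in(40,55,70):
        h=g[(g[:,1]>y0)&(g[:,1]<y0+15)]
        if len(h)>9: print("top y",y0,len(h),np.percentile(h[:,0],[2,98]).round(1),h[:,2].mean().round(1))
    g=g[g[:,1]>40]
    if len(g): print("ymax",np.percentile(g[:,1],98).round(1))
E
python3 -c "from h import *; st(); case()"
```

```text
t 13.9667 tcp fx 1.5 31.2 42.9 axis 0.703 -0.01 -0.711 F fx -0.1 -0.1 0.3 q [ 0.54  0.39 -1.14 -0.72 -0.23  1.79]
top y 40 1048 [-18.1  52.5] 65.7
top y 55 1065 [15.7 52.4] 65.7
top y 70 1180 [15.5 52.5] 65.7
ymax 84.9
```

Request:
{"fn": "arm_command", "kwargs": {
  "grip": [1, 1, 1, 1, 1, 1],
  "xyz": [
    [0.012, 0.003, 0],
    [0.024, 0.006, 0],
    [0.036, 0.009, 0],
    [0.044, 0.011, 0],
    [0.044, 0.011, 0],
    [0.044, 0.011, 0]
  ],
  "delta_rot": [
    [0, 0, 0],
    [0, 0, 0],
    [0, 0, 0],
    [0, 0, 0],
    [0, 0, 0],
    [0, 0, 0]
  ]
}}

```text
time_s: 14.52
tcp_pos: [547.8, 243.5, 42.8]
tcp_rot: [0.574, 0.725, 0.295, 0.24]
force: [-0.9, 0.7, 0.0]
grip_width: 0.1
finger_force: 0.0
```

```bash
python3 -c "from h import *; st(); case()"
```

```text
t 14.5167 tcp fx 8.2 31.2 42.8 axis 0.703 -0.01 -0.711 F fx -0.7 0.9 0.0 q [ 0.54  0.4  -1.13 -0.71 -0.22  1.79]
top y 40 1099 [-17.4  58.8] 65.7
top y 55 1069 [22.  58.8] 65.7
top y 70 1178 [22.2 59.1] 65.7
ymax 84.9
```

About 1 mm remains; now diagonal steps (forward and down).

Request:
{"fn": "arm_command", "kwargs": {
  "grip": [1, 1, 1, 1],
  "xyz": [
    [0.006, 0.002, -0.003],
    [0.012, 0.003, -0.006],
    [0.012, 0.003, -0.006],
    [0.012, 0.003, -0.006]
  ],
  "delta_rot": [
    [0, 0, 0],
    [0, 0, 0],
    [0, 0, 0],
    [0, 0, 0]
  ]
}}

```text
time_s: 14.9
tcp_pos: [548.4, 243.6, 42.3]
tcp_rot: [0.574, 0.725, 0.295, 0.24]
force: [-8.8, -1.8, 10.3]
grip_width: 0.1
finger_force: 6.6
```

```bash
python3 -c "from h import *; st(); case()"
```

```text
t 14.9 tcp fx 8.8 31.2 42.3 axis 0.703 -0.01 -0.711 F fx -9.0 0.3 10.3 q [ 0.54  0.4  -1.12 -0.71 -0.22  1.79]
top y 40 1132 [-18.6  59.2] 65.7
top y 55 1072 [22.2 59.1] 65.7
top y 70 1201 [22.2 59.2] 65.7
ymax 84.8
```

Request:
{"fn": "arm_command", "kwargs": {
  "grip": [1, 1, 1, 1, 1, 1],
  "xyz": [
    [0.002, 0, 0],
    [0.002, 0, 0],
    [0.002, 0, 0],
    [0.002, 0, 0],
    [0.002, 0, 0],
    [0.002, 0, 0]
  ],
  "delta_rot": [
    [0, 0, 0],
    [0, 0, 0],
    [0, 0, 0],
    [0, 0, 0],
    [0, 0, 0],
    [0, 0, 0]
  ]
}}

```text
time_s: 15.45
tcp_pos: [548.4, 243.5, 42.2]
tcp_rot: [0.574, 0.725, 0.295, 0.24]
force: [-9.9, -2.7, 12.8]
grip_width: 0.1
finger_force: 7.5
```

```bash
python3 -c "from h import *; st(); case(); st()"
```

```text
t 15.45 tcp fx 8.8 31.2 42.2 axis 0.703 -0.01 -0.711 F fx -10.2 -0.4 12.8 q [ 0.54  0.4  -1.12 -0.71 -0.22  1.79]
top y 40 1140 [-18.8  59. ] 65.7
top y 55 1074 [22.3 59.1] 65.7
top y 70 1203 [22.2 59.1] 65.7
ymax 84.8
t 15.5 tcp fx 8.8 31.2 42.2 axis 0.703 -0.01 -0.711 F fx -10.5 0.2 11.7 q [ 0.54  0.4  -1.12 -0.71 -0.22  1.79]
```

Steady at about 16 N along the diagonal, with the case flush, flat and at the stop. Handing in.

```bash
python3 -c "from h import *; print(r.finish_job())"
```

```text
the job is handed in; nothing more can be done
None
```

I handed the job in with the aluminium case flat on the base, its back against the fence and its end at the stop, while the arm held a steady diagonal push of about 16 N on the slope; nothing else on the bench was touched, and no verdict came back.

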